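# Unlock a photometer's filter slider and draw it out level

## Task

The photometer's filter slider has to come out for cleaning. A handwheel on the photometer's side locks it: turn the wheel until its orange mark is at the top, which frees the slider. Then draw the slider straight out of its channel without forcing it, keep it level all the way because the filter glasses only rest in it, and lay it down flat in the blue foam-lined tray.

Things in the scene. Friction and masses are not known exactly. Their poses are not given: they have to be found in the camera images.
- photometer: White and grey filter photometer, fixed on the bench, its front turned to the robot's right. Origin: centre of its underside; x points from its front to its back, y to its left (towards the robot), z up. Base 130 (x) x 100 (y) x 78 mm high; on its rear half a column carries a head 86 mm wide, heights 150 to 216 mm, with a round cap on top up to 246 mm.
- head_edge (a point): Middle of the lower front edge of the photometer's head (x = -88, y = 0, z = 150 mm in its frame). The head overhangs the slider's tab, so an upright gripper hits it: to take the tab, lean the tool away from the photometer's front by 35 to 45 degrees, turning it about the photometer's y axis (fingers pointing down and in under the head).
- channel_mouth (a point): Middle of the channel floor at the photometer's front face (x = -65, y = 0, z = 36 mm in its frame). The level channel runs along the photometer's x, is 36 wide x 15.5 high x 100 mm deep and opens only to the front.
- wheel_axle (a point): Middle of the handwheel on its level axle (along the photometer's y): x = -4, y = +120, z = 60 mm in the photometer's frame. Wheel: disc of 84 mm diameter, 14 mm thick, black grooved tyre, hub 18 mm, on a bare 10 mm shaft, 63 mm clear of the photometer. Pinch it across its thickness from above. Its friction is 0.06 N m (1.5 N at the rim); it stays where it is left.
- wheel_top (a point): Top of the handwheel's rim, 42 mm above the axle; a fixed point. The wheel's orange rim mark starts 50 to 112 degrees from here, round the side of the photometer's back (+x), and is not measured: look, or feel with a light tug. Turn the wheel's top to the photometer's front (-x). The slider is free while the mark is within about 18 degrees of here; else it moves 2 mm, then stops hard.
- slider: Filter slider, 0.11 to 0.18 kg, loose in the channel: dark bar 84 (x) x 34 (y) x 14 mm, three coloured glasses in its top, black upright grip tab at its front end. Origin: centre of the bar's underside; x into the channel (tab at -x), z up. It has 1 mm to spare on each side of the channel and 1.5 mm above. 80 mm of the bar starts inside.
- slider_tab (a point): Gripping point in the tab: x = -59, y = 0, z = +27 mm in the slider's frame. The tab is 34 (x) x 16 (y) x 38 mm tall, from the underside of the bar upwards; grip it across its 16 mm.
- tray_bed (a point): Centre of the foam bed of the fixed grey tray with blue foam. Tray 160 (x, length) x 90 (y) mm; its bed, 152 x 82 mm, lies 10 mm above the bench; the rim stands 4 mm above the bed. x along the length, towards the robot's left, z up. The slider goes in lengthwise, its tab towards the robot's right.
- beaker: Small clear measuring cup, 40 mm wide, 46 mm high; bystander.
- test_strip_tube: White and green tube lying on the bench, 98 x 30 mm; bystander.
- vial_05: Sample vial, 29 mm wide, 81 mm high; bystander.
- vial_06: Sample vial, 29 mm wide, 82 mm high; bystander.
- tweezers: Black tweezers lying on the bench, 156 mm; bystander.
- dropper_bottle: Dropper bottle with orange cap, 40 mm wide, 107 mm high; bystander.
- vial_04: Sample vial, 29 mm wide, 81 mm high; bystander.

How it is judged:
On the way:
1. the slider is drawn clear of the channel (x of slider in the frame of channel_mouth below -0.043 m), for 0.1 s.
At the end, for the whole second after the job is handed in: The slider lies released and at rest in the tray, right way up and flat on the foam bed: underside within 3 mm of the bed, its middle within 60 mm of the bed's middle, tilt under 2 degrees (z of slider in the frame of tray_bed between -0.003 and 0.003 m and horizontal distance between slider and tray_bed below 0.06 m and angle between slider's own z axis and vertical below 0.04 rad and linear speed of slider below 0.02 m/s); the robot touches nothing.
It fails at once if the slider was forced against the photometer or its lock (more than 35 N) (contact force between slider and photometer above 35 N).
It fails at once if the slider was tipped more than 15 degrees (angle between slider's own z axis and vertical above 0.26 rad).
It fails at once if the slider was dropped or banged on the tray (more than 40 N) (contact force between slider and tray above 40 N).
It fails at once if a bystander was disturbed (distance of any of beaker, test_strip_tube, vial_05, vial_06, vial_04, tweezers, dropper_bottle from where it was at the start of the episode above 0.03 m).
It also fails if it takes over 72 s, if anything falls off the work surface, if the arm or the gripper's body presses on something with over 40 N, if the wrist force passes 120 N, or if a joint passes its speed limit or range.

## Robot

A 7-joint arm with a two-finger parallel gripper is mounted at the origin on a cart in front of the work surface, level with it; the furniture and walls round the work are solid. World frame = base frame: x ahead of the robot, y to its left, z up, the work surface at z = 0. Lengths are in m, angles in rad, forces in N, time in s.
With the tool pointing down it reaches from about 0.4 to 0.85 m from the base axis. Payload 6.9 kg.
Tool frame: the origin (TCP) lies on the front face of the gripper's body, between the roots of the fingers; the fingertips stand 73 mm ahead of it and the grasp point (between the pads) lies 54 mm ahead of it; z points along the fingers, y is the line along which they close (so a half turn about z gives the same grasp; the last joint's range is limited). The gripper opens to 85 mm and grips with 20 to 120 N. Pads are 22 mm wide; open, the fingers measure 114 mm over their backs; the gripper's body (76 mm by 85 mm) begins 54 mm behind the grasp point. The pads swing forward as they close: fully open they stand 13 mm farther back than shut.
Start: joints at [-1.077, 0.507, -0.238, 1.5, 0.126, 1.149, -0.155], TCP at [0.236, 0.579, 0.304] pointing down, gripper open.
Joint ranges: [-3.08, 3.08], [-0.24, 2.05], [-1.43, 1.35], [0, 2.5], [-1.52, 4.66], [0.17, 1.96], [-2.89, 2.89]. Speed limits (rad/s): [2.39, 2.39, 3.14, 3.14, 3.14, 3.14, 3.14].

## Interface

Orientations are given as a unit quaternion [x, y, z, w].
In Python, from cell import telemetry, grab_frame, get_calibration, sign_off gives the robot as it stands.
- The arm moves only by the tool step_arm, never from a script. Its argument "commands" is a list of rows, each a list of 6 numbers: the shift along the world's x, y, z in m, then the turn, a rotation vector about the world's x, y, z in degrees. A call has 1 to 10 rows; each row shifts and turns the commanded pose from where the row before left it; what a row does not reach is not made up. A row lasts 1/8 s, in which the tool goes at most 62.5 mm and 10.7 degrees, less where a joint would pass 70% of its speed; a pose out of reach is approached as far as the arm can. A call with a gripper value outside its range is refused whole. "jaw" is the opening, from 0 (shut) to 1 (fully open), set as the call begins (left out, the last holds). The fingers move at their own pace and stop on an object; "grip_force" is the grip in N (left out, the last holds). Time passes only in rows, so rows that do not move let the fingers close. It gives the time, the measured TCP pose, the force, the opening and the grip force at its end, in the units of the state.
- telemetry.get_obs(): the state, without advancing time (a new reading comes with each control period).
- grab_frame(name): name is "scene" or "side" or "wrist"; returns (picture, depth): 480x640x3 uint8, blue, green, red; 480x640 float32, m along the optical axis (not along the pixel's ray), 0 where there is no reading.
- get_calibration(name): a dict with "camera_matrix" (3x3 intrinsics, pixels), "extrinsics" (4x4, takes a point from camera to world coordinates). Camera axes: x right, y up, looking along -z (the intrinsics and any distortion apply to the point x, -y, -z); pixel columns grow to the right and rows downward; lengths in m; the calibration is good to about 2 mm. The wrist camera is an equidistant fisheye: a pixel r from the principal point sees the ray r / f radians off the axis. A picture is of the moment at which its call begins: read the wrist's pose just before it. get_calibration takes no time and is no camera call; for the wrist camera it gives the pose at the moment of the call.
- sign_off(): hands the job in; it is judged then, once.
The state is a dict: "clock": time; "qpos": joint angles; "qvel": joint speeds; "tau": joint torques, N m; "ee_pos": TCP position; "orientation": TCP orientation; "wrist_force": force on the tool from outside, world axes, zero at the start; "ft_torque": the same for the moment, N m; "width": finger opening in m; "finger_force": force on a finger pad.
Only numpy, scipy, OpenCV 4.12 (cv2) and the standard library are available. Lean on these libraries where they do the work, as an engineer would, in place of code of your own. Each camera call takes 0.05 s, during which the arm holds its last target. There are 200 camera calls.

## Working session

There is one attempt and no reset: what is moved stays moved. The work goes in short steps, Python scripts to look and compute and a tool call to move; the robot and the scene stay as the last step left them, time stands still between calls to the robot, and variables do not carry over. Pictures are saved under pics/ and viewed, at most 11 in all, crops included, and the job is handed in when it is done.

Besides the shell and the picture viewer there is one more tool, called after ">>>" as a command line: name --pt "numbers of a row" for each row, then --argument value for the rest. step_arm: Moves the arm, as the interface text tells. Its arguments: {"type":"object","properties":{"commands":{"type":"array","items":{"type":"array","items":{"type":"number"}}},"jaw":{"type":"number"},"grip_force":{"type":"number"}},"required":["commands"]}

```bash
mkdir -p pics; ls; cat > h.py <<'E'
import numpy as np, cv2
from cell import telemetry, grab_frame, get_calibration, sign_off
E
python3 - <<'E'
from h import *
for n in ("scene","side"):
    im,d=grab_frame(n); c=get_calibration(n); cv2.imwrite(f"pics/{n}0.png",im); np.savez(f"{n}0.npz",im=im,d=d,**{k:np.array(v) for k,v in c.items()})
    print(n,c)
print(telemetry.get_obs())
E
```

```text
pics
scene {'camera_matrix': array([[438.07761764,   0.        , 322.85051942],
       [  0.        , 438.07761764, 237.21545214],
       [  0.        ,   0.        ,   1.        ]]), 'extrinsics': array([[ 0.86881244,  0.36125754, -0.33861179,  0.21789297],
       [-0.49511873,  0.64039642, -0.58715404, -0.52612348],
       [ 0.00473195,  0.67777977,  0.73524975,  0.89385118],
       [ 0.        ,  0.        ,  0.        ,  1.        ]])}
side {'camera_matrix': array([[515.7745993 ,   0.        , 318.98977274],
       [  0.        , 515.7745993 , 235.87215808],
       [  0.        ,   0.        ,   1.        ]]), 'extrinsics': array([[-0.84311612,  0.31093825, -0.43871702, -0.04165413],
       [-0.53771028, -0.49476028,  0.68270046,  1.0089876 ],
       [-0.00478207,  0.81149841,  0.58433506,  0.91380654],
       [ 0.        ,  0.        ,  0.        ,  1.        ]])}
{'clock': 0.1, 'qpos': array([-1.07749413,  0.50827154, -0.23752174,  1.50099517,  0.1256761 ,
        1.14892081, -0.15477776]), 'qvel': array([-1.90942500e-03, -8.62080977e-04,  1.06853333e-03, -3.09032378e-03,
       -9.27685128e-04,  1.59481848e-03, -3.67425698e-05]), 'tau': array([-4.94804175e-03, -6.21841979e+01, -2.19434381e+00, -2.50206810e+01,
        1.26368323e-02,  7.70742190e-03, -1.11282512e-05]), 'ee_pos': array([0.23629014, 0.57826326, 0.30311814]), 'orientation': array([ 1.92682725e-01,  9.81260780e-01, -7.91011253e-04, -1.50351415e-04]), 'wrist_force': array([-0.42867001, -0.18428671, -0.50001493]), 'ft_torque': array([ 0.02000934, -0.04641473, -0.01810163]), 'finger_force': 0.0, 'width': 0.0852924033724307}
```

View pics/scene0.png

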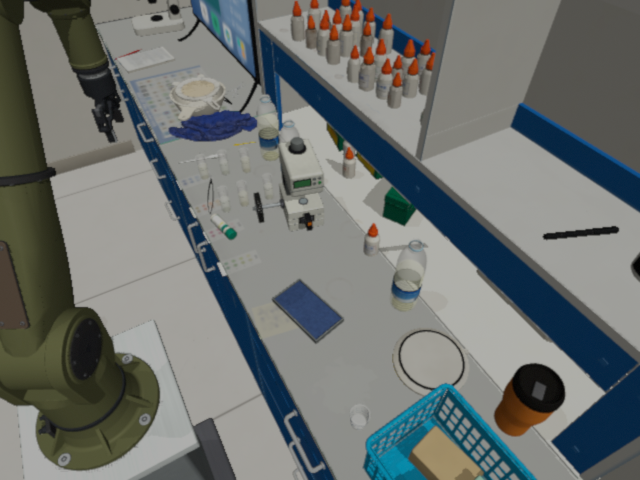

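View pics/side0.png

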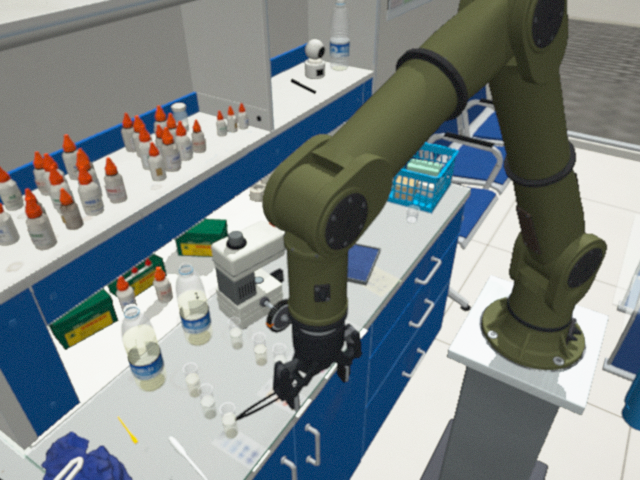

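The scene view shows the photometer at about (303,180), its wheel at (259,207), the slider tab at (309,223) and the tray at (307,310). The side view shows the wheel at (278,316), partly hidden by the arm. Next: enlarged crops and depth.

```bash
cat >> h.py <<'E'
def load(n): return np.load(n+".npz")
def ray(f,u,v):
    K=f["camera_matrix"];E=f["extrinsics"]
    r=np.array([(u-K[0,2])/K[0,0],-(v-K[1,2])/K[1,1],-1]); return E[:3,3],E[:3,:3]@r
def cloud(f):
    K=f["camera_matrix"];E=f["extrinsics"];d=f["d"]
    v,u=np.indices(d.shape); r=np.stack([(u-K[0,2])/K[0,0]*d,-(v-K[1,2])/K[1,1]*d,-d],-1)
    P=r@E[:3,:3].T+E[:3,3]; P[d==0]=np.nan; return P
def tri(*obs):
    A=np.zeros((3,3));b=np.zeros(3)
    for o,r in obs:
        r=r/np.linalg.norm(r);M=np.eye(3)-np.outer(r,r);A+=M;b+=M@o
    p=np.linalg.solve(A,b); return p
E
python3 - <<'E'
from h import *
s=load("scene0");t=load("side0")
a=cv2.resize(s["im"][125:245,240:340],None,fx=5,fy=5,interpolation=cv2.INTER_CUBIC)
b=cv2.resize(t["im"][225:345,205:305],None,fx=5,fy=5,interpolation=cv2.INTER_CUBIC)[:, :300*2]
cv2.imwrite("pics/c1.png",a);cv2.imwrite("pics/c2.png",b)
P=cloud(s)
np.set_printoptions(precision=3,suppress=True)
for u,v in [(259,207),(300,165),(297,145),(302,200),(309,220),(307,310),(240,280),(305,330)]: print(u,v,P[v,u])
im=s["im"].astype(int)
# tray: blue foam
m=(im[...,0]>im[...,2]+35)&(abs(P[...,2])<.03)&(P[...,0]>.3)
m[:, :]&=True
m[:270]=0;m[345:]=0;m[:,:265]=0;m[:,350:]=0
q=P[m];print(len(q),q[:,2].mean(),q[:,2].std(),cv2.minAreaRect(q[:,:2].astype(np.float32)))
# photometer by height bands
R=P[120:235,240:335].reshape(-1,3)
for lo,hi in [(.06,.09),(.205,.225),(.24,.26)]:
    g=R[(R[:,2]>lo)&(R[:,2]<hi)]; print(lo,len(g),np.median(g,0),cv2.minAreaRect(g[:,:2].astype(np.float32)))
E
```

```text
259 207 [0.495 0.296 0.088]
300 165 [0.602 0.255 0.215]
297 145 [0.618 0.302 0.241]
302 200 [0.612 0.273 0.08 ]
309 220 [0.595 0.201 0.073]
307 310 [ 0.476 -0.004  0.007]
240 280 [0.372 0.161 0.002]
305 330 [ 0.446 -0.052  0.011]
1731 0.00926438321604653 0.0016559600102450263 ((0.47861117124557495, -0.0006187558174133301), (0.08015962690114975, 0.14974987506866455), 13.596224784851074)
0.06 1481 [0.588 0.286 0.076] ((0.5779097676277161, 0.40264272689819336), (0.41364800930023193, 0.18869821727275848), 85.56063842773438)
0.205 1274 [0.609 0.272 0.215] ((0.63739413022995, 0.31985944509506226), (0.2488357424736023, 0.14353279769420624), 50.7486686706543)
0.24 104 [0.626 0.317 0.244] ((0.6785487532615662, 0.3288590610027313), (0.1457866132259369, 0.032080989331007004), 12.939565658569336)
```

View pics/c1.png

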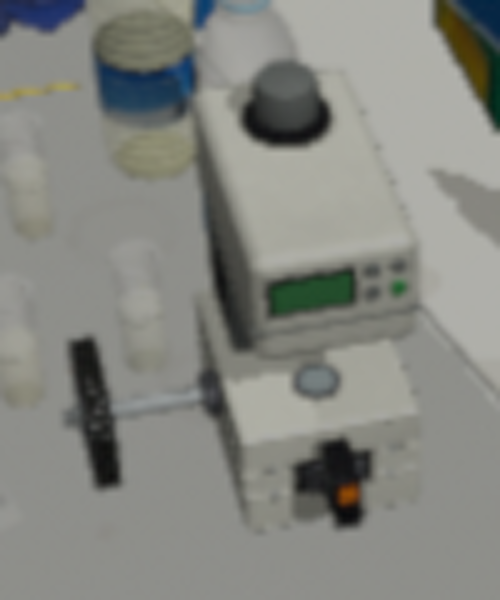

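View pics/c2.png

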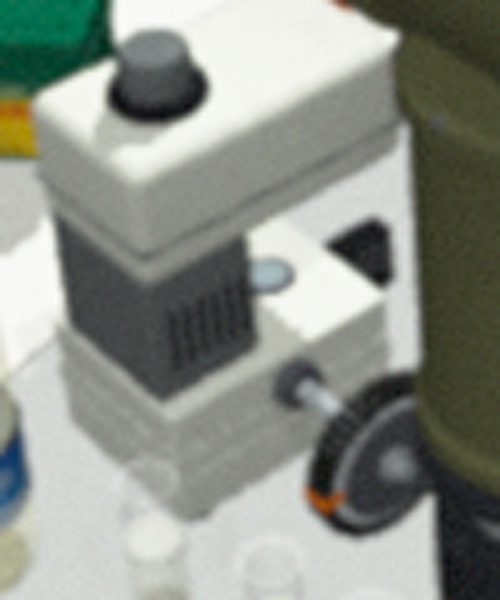

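Scene crop: base-top front corners are at about (288,214) and (323,209), and the wheel disc is edge-on at (259,207). Side crop: the orange mark is at about (269.4,325.4) and the hub at (284.6,317.4), so the mark is on the back side and slightly below the axle.

```bash
python3 - <<'E'
from h import *
np.set_printoptions(precision=4,suppress=True)
s=load("scene0");t=load("side0")
pr=lambda n,*ab:print(n,tri(*[ray(f,u,v) for f,(u,v) in zip((s,t),ab)]))
pr("base FL top",(240+240/5,125+445/5),(205+385/5,225+297/5))
pr("hub outer",(240+72/5,125+418/5),(205+398/5,225+462/5))
pr("cap top c",(240+288/5,125+75/5),(205+155/5,225+45/5))
for f,n in((s,"scene"),(t,"side")):
    P=cloud(f).reshape(-1,3);im=f["im"].reshape(-1,3)
    P0=P;P=P[np.isfinite(P[:,0])]
    B=P[(P[:,0]>.5)&(P[:,0]<.72)&(P[:,1]>.15)&(P[:,1]<.42)]
    for lo,hi in[(.208,.224),(.07,.084)]:
        g=B[(B[:,2]>lo)&(B[:,2]<hi)&(B[:,0]>.53)]
        print(n,lo,len(g),g[:,2].mean(),cv2.minAreaRect(g[:,:2].astype(np.float32)), np.percentile(g[:,:2],[2,98],axis=0).ravel())
    w=P[(P[:,0]>.44)&(P[:,0]<.53)&(P[:,1]>.2)&(P[:,1]<.37)&(P[:,2]>.03)&(P[:,2]<.12)]
    print("wheelpts",len(w),np.median(w,0),w.min(0),w.max(0))
    c=np.mean(w,0);U,S,V=np.linalg.svd(w-c,full_matrices=False);print(S/np.sqrt(len(w)),V[2])
    # orange mark
    o=(im[:,2]>150)&(im[:,1]>50)&(im[:,1]<150)&(im[:,0]<80)&(P0[:,0]>.42)&(P0[:,0]<.68)&(P0[:,1]>.15)&(P0[:,1]<.4)&(P0[:,2]<.15)
    print("orange",P0[o])
E
```

```text
base FL top [0.5564 0.2484 0.0733]
hub outer [0.4922 0.3268 0.0591]
cap top c [0.6265 0.3163 0.2421]
scene 0.208 1130 0.21512022435999806 ((0.6144530177116394, 0.2841205596923828), (0.1523291915655136, 0.08544415980577469), 75.14081573486328) [0.5647 0.2095 0.6619 0.3554]
scene 0.07 815 0.0767406314772426 ((0.5812440514564514, 0.3082907199859619), (0.1094491183757782, 0.2152211219072342), 30.429716110229492) [0.5581 0.2043 0.6554 0.4069]
wheelpts 229 [0.4956 0.3066 0.0776] [0.4848 0.279  0.0312] [0.5296 0.3596 0.1043]
[0.0209 0.0157 0.0087] [-0.9448  0.3171 -0.0822]
orange []
side 0.208 1345 0.21563166646591278 ((0.6171594858169556, 0.29026368260383606), (0.15322789549827576, 0.08781982958316803), 75.74085235595703) [0.5658 0.2202 0.6646 0.3661]
side 0.07 911 0.07716062311312243 ((0.6213909983634949, 0.3098895847797394), (0.2196904718875885, 0.12927427887916565), 89.9424057006836) [0.559  0.2101 0.667  0.4144]
wheelpts 551 [0.502  0.3404 0.0729] [0.4862 0.3023 0.03  ] [0.5201 0.3693 0.104 ]
[0.021  0.0164 0.0039] [-0.9384  0.3321  0.0959]
orange []
```

```bash
cat >> h.py <<'E'
np.set_printoptions(precision=4,suppress=True)
YAW=np.radians(75.4); O=np.array([.6195,.2986,0.])
px=np.array([np.cos(YAW),np.sin(YAW),0]); py=np.array([-px[1],px[0],0]); Rp=np.stack([px,py,[0,0,1]],1)
p2w=lambda p:O+Rp@np.array(p); w2p=lambda w:(np.array(w)-O)@Rp
def tool():
    from scipy.spatial.transform import Rotation as R
    o=telemetry.get_obs(); M=R.from_quat(o["orientation"]).as_matrix(); return o,np.array(o["ee_pos"]),M
E
python3 - <<'E'
from h import *
t=load("side0");s=load("scene0")
u,v=205+322/5,225+502/5
for Y in(.113,.12,.127):
    o,r=ray(t,u,v);op=w2p(o);rp=r@Rp; k=(Y-op[1])/rp[1];q=op+k*rp;d=q-[-.004,Y,.060]
    print(Y,q,np.hypot(d[0],d[2]),np.degrees(np.arctan2(d[0],d[2])))
print("axle",p2w([-.004,.12,.06]),"hub pt in p",w2p([.4922,.3268,.0591]))
for u,v in[(269,197),(246,203),(247,172),(244,205)]:
    o,r=ray(s,u,v);q=o-r*o[2]/r[2];print(q,w2p(q))
o,p,M=tool();print(M)
# transparent things: cloud heights map near wheel
P=np.concatenate([cloud(s).reshape(-1,3),cloud(t).reshape(-1,3)]);P=P[np.isfinite(P[:,0])]
q=(P-O)@Rp
g=q[(q[:,0]>-.15)&(q[:,0]<.25)&(q[:,1]>.06)&(q[:,1]<.25)&(q[:,2]>.02)&(q[:,2]<.095)]
h,_,_=np.histogram2d(g[:,0],g[:,1],bins=[np.arange(-.15,.26,.02),np.arange(.06,.26,.02)]);print(h.astype(int))
E
```

```text
0.113 [0.0286 0.113  0.044 ] 0.036315411851571264 116.05798762741269
0.12 [0.0335 0.12   0.0527] 0.03821377280109999 101.0548132337327
0.127 [0.0384 0.127  0.0613] 0.04240528821802445 88.2461729500495
axle [0.5024 0.325  0.06  ] hub pt in p [-0.0048  0.1303  0.0591]
[ 0.5695  0.4118 -0.    ] [ 0.0969  0.0769 -0.    ]
[ 0.4984  0.4212 -0.    ] [ 0.0881  0.1481 -0.    ]
[0.5584 0.555  0.    ] [0.2327 0.1238 0.    ]
[0.4899 0.4161 0.    ] [0.081  0.1551 0.    ]
[[-0.9257  0.3781 -0.0006]
 [ 0.3781  0.9257 -0.0015]
 [-0.     -0.0016 -1.    ]]
[[  0   0   0   0   0   0   0   0   0]
 [  0   0   0   0   0   0   0   0   0]
 [  0   0   0   0   0   0   0   0   0]
 [  0   0   0   0   0   0   0   0   0]
 [  0   0   1   0   0   0   0  12   0]
 [  0   0  41  52   0   0   6  42   9]
 [  7   6   8  81   0   0   0  21  26]
 [ 54  25  14 185   0   0   0   6  36]
 [  0   0  20 163   0   0   0   0  23]
 [  0   0  34  57   0   0   0   0   3]
 [  0   0   0   0   5   0  41 158   7]
 [ 93  49   0  17 161 117  53 115  44]
 [ 96 188   0   1 127  97   0  15   0]
 [ 51  35   0   0   0   0   0   0   0]
 [  0   0   0   0   0   0   0   0   0]
 [  0   0   0   0   0   0   0   0   0]
 [  0   0   0   0   0   0   0   0   0]
 [  0   0   0   0   0   0   0   0   0]
 [  0   0  10  45   0   0   1   0   0]
 [  0   0 121 215   2  50 159 109   0]]
```

>>> step_arm --pt "0.0164 -0.0168 0 0 0 -8.24" --pt "0.0164 -0.0168 0 0 0 -8.24" --pt "0.0164 -0.0168 0 0 0 -8.24" --pt "0.0164 -0.0168 0 0 0 -8.24" --pt "0.0164 -0.0168 0 0 0 -8.24" --pt "0.0164 -0.0168 0 0 0 -8.24" --pt "0.0164 -0.0168 0 0 0 -8.24" --pt "0.0164 -0.0168 0 0 0 -8.24" --pt "0.0164 -0.0168 0 0 0 -8.24" --pt "0.0164 -0.0168 0 0 0 -8.24" --jaw 0.6

```text
clock: 1.35
ee_pos: [0.4007, 0.4099, 0.3035]
orientation: [0.793, 0.61, -0.0, 0.0]
wrist_force: [-0.2, -0.6, 0.3]
width: 0.0511
finger_force: 0.0
```

>>> step_arm --pt "0.025 -0.0005 0 -9.68 2.52 0" --pt "0.025 -0.0005 0 -9.68 2.52 0" --pt "0.025 -0.0005 0 -9.68 2.52 0" --pt "0.024 -0.0005 -0.02 0 0 0" --pt "0.024 -0.0005 -0.025 0 0 0" --pt "0 0 -0.025 0 0 0" --pt "0 0 -0.0265 0 0 0" --pt "0 0 0 0 0 0"

```text
clock: 2.35
ee_pos: [0.5224, 0.4076, 0.2048]
orientation: [0.764, 0.591, -0.207, 0.158]
wrist_force: [-0.5, 0.1, 0.9]
width: 0.0508
finger_force: 0.0
```

```bash
python3 - <<'E'
from h import *
o,p,M=tool();g=p+.054*M[:,2]
print(o["qpos"],p,"TCP in p",w2p(p)-[-.004,.12,.06],"\n",Rp.T@M)
im,d=grab_frame("wrist");c=get_calibration("wrist");print(c);cv2.imwrite("pics/w1.png",im)
E
```

```text
[-0.9037  0.8743  0.2213  1.1641  0.1146  1.5623 -1.003 ] [0.5224 0.4076 0.2048] TCP in p [0.085  0.0014 0.1448] 
 [[ 0.8639 -0.0002 -0.5037]
 [ 0.0013 -1.      0.0026]
 [-0.5037 -0.0029 -0.8639]]
{'camera_matrix': array([[371.6483,   0.    , 324.8501],
       [  0.    , 371.6483, 242.6065],
       [  0.    ,   0.    ,   1.    ]]), 'extrinsics': array([[ 0.9676,  0.1676,  0.189 ,  0.5486],
       [-0.2526,  0.6455,  0.7208,  0.5079],
       [-0.0012, -0.7452,  0.6669,  0.2258],
       [ 0.    ,  0.    ,  0.    ,  1.    ]])}
```

View pics/w1.png

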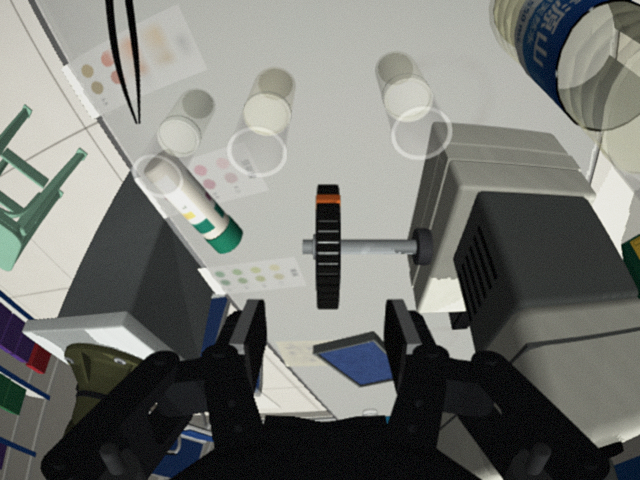

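The wrist view shows the wheel edge-on at column 328, level with the middle of the fingers (about 325), and the orange mark at (328,199).

```bash
cat >> h.py <<'E'
def wray(u,v,c):
    K=np.array(c["camera_matrix"]);E=np.array(c["extrinsics"]);a=np.array([u-K[0,2],v-K[1,2]])/K[0,0];th=np.hypot(*a)
    r=np.array([a[0]/th*np.sin(th),-a[1]/th*np.sin(th),-np.cos(th)]) if th>0 else np.array([0,0,-1.]); return E[:3,3],E[:3,:3]@r
def mark(u,v,c,R=.042):
    o,r=wray(u,v,c);o=w2p(o)-[-.004,.12,.06];r=r@Rp
    A=r[0]**2+r[2]**2;B=o[0]*r[0]+o[2]*r[2];C=o[0]**2+o[2]**2-R*R;D=B*B-A*C
    k=(-B-np.sqrt(max(D,0)))/A;q=o+k*r;return D,q,np.degrees(np.arctan2(q[0],q[2]))
E
python3 - <<'E'
from h import *
c=get_calibration("wrist")
for p in[(328,195),(328,199),(328,203),(328,185.5),(328,307.5)]:print(p,mark(*p,c))
o,r=wray(328,246,c);op=w2p(o);rp=r@Rp
E
```

```text
(328, 195) (np.float64(0.0005857798115876459), array([ 0.0418, -0.0003, -0.0041]), np.float64(95.64657264593093))
(328, 199) (np.float64(0.0007625786943514651), array([ 0.042 , -0.0003, -0.0003]), np.float64(90.34168616429254))
(328, 203) (np.float64(0.0009252241597278651), array([ 0.0419, -0.0003,  0.0032]), np.float64(85.66275564157135))
(328, 185.5) (np.float64(0.00010965009734643233), array([ 0.0381, -0.0004, -0.0177]), np.float64(114.93329600320573))
(328, 307.5) (np.float64(4.8731159894052634e-05), array([-0.0159, -0.0004,  0.0389]), np.float64(-22.252770610214803))
```

>>> step_arm --pt "-0.002 -0.0095 -0.017 0 0 0" --pt "-0.002 -0.0095 -0.017 0 0 0" --pt "-0.002 -0.0095 -0.017 0 0 0" --pt "-0.002 -0.0095 -0.017 0 0 0" --pt "0 0 0 0 0 0"

```text
clock: 3.02
ee_pos: [0.5154, 0.3695, 0.1399]
orientation: [0.764, 0.59, -0.205, 0.159]
wrist_force: [-1.5, -0.1, -0.2]
width: 0.0511
finger_force: 0.0
```

>>> step_arm --pt "0 0 0 0 0 0" --pt "0 0 0 0 0 0" --pt "0 0 0 0 0 0" --pt "0 0 0 0 0 0" --jaw 0 --grip_force 30

```text
clock: 3.52
ee_pos: [0.5144, 0.3714, 0.1405]
orientation: [0.764, 0.591, -0.205, 0.158]
wrist_force: [-4.1, 2.3, 5.2]
width: 0.0129
finger_force: 32.6
```

```bash
python3 - <<'E'
from h import *
o,p,M=tool();q=w2p(p)-[-.004,.12,.06];print(q,np.hypot(q[0],q[2]),np.degrees(np.arctan2(q[0],q[2])),o["wrist_force"],o["width"],o["finger_force"])
th=np.radians(30.3);r=np.hypot(q[0],q[2])
a0=np.arctan2(q[0],q[2])
for rr in (r,):
  prev=a0
  for k in range(1,12):
    a=a0-k*np.radians(8);d=rr*((np.sin(a)-np.sin(prev))*px+(np.cos(a)-np.cos(prev))*np.array([0,0,1]));prev=a;print(np.degrees(a),np.round(d,4))
E
```

```text
[0.048  0.     0.0805] 0.09371681443236933 30.780961212039816 [-4.121   2.2647  5.241 ] 0.012914058643312822 32.58725345134735
22.780961212039816 [-0.0029 -0.0113  0.0059]
14.780961212039816 [-0.0031 -0.012   0.0042]
6.780961212039814 [-0.0032 -0.0124  0.0024]
-1.2190387879601845 [-0.0033 -0.0126  0.0006]
-9.219038787960184 [-0.0033 -0.0126 -0.0012]
-17.219038787960187 [-0.0032 -0.0123 -0.003 ]
-25.219038787960187 [-0.0031 -0.0118 -0.0047]
-33.21903878796019 [-0.0029 -0.011  -0.0064]
-41.21903878796019 [-0.0026 -0.0101 -0.0079]
-49.21903878796018 [-0.0023 -0.0089 -0.0093]
-57.21903878796018 [-0.002  -0.0076 -0.0105]
```

>>> step_arm --pt "-0.0029 -0.0113 0.0059 7.74 -2.02 0" --pt "-0.0031 -0.012 0.0042 7.74 -2.02 0" --pt "-0.0032 -0.0124 0.0024 7.74 -2.02 0" --pt "-0.0033 -0.0126 0.0006 7.74 -2.02 0" --pt "-0.0033 -0.0126 -0.0012 7.74 -2.02 0"

```text
clock: 4.15
ee_pos: [0.4988, 0.3114, 0.1526]
orientation: [0.787, 0.61, 0.072, -0.055]
wrist_force: [-1.1, 13.7, -23.4]
width: 0.0134
finger_force: 29.9
```

>>> step_arm --pt "-0.0032 -0.0123 -0.003 7.74 -2.02 0" --pt "-0.0031 -0.0118 -0.0047 7.74 -2.02 0" --pt "-0.0029 -0.011 -0.0064 7.74 -2.02 0" --pt "-0.0026 -0.0101 -0.0079 7.74 -2.02 0" --pt "-0.0023 -0.0089 -0.0093 7.74 -2.02 0" --pt "-0.002 -0.0076 -0.0105 7.74 -2.02 0"

```text
clock: 4.9
ee_pos: [0.4926, 0.2789, 0.1344]
orientation: [0.738, 0.583, 0.256, -0.221]
wrist_force: [-10.2, -27.3, 34.1]
width: 0.0137
finger_force: 58.7
```

>>> step_arm --pt "0 0 0 0 0 0" --pt "0 0 0 0 0 0"

```text
clock: 5.15
ee_pos: [0.4923, 0.2781, 0.1338]
orientation: [0.74, 0.582, 0.255, -0.221]
wrist_force: [-6.3, -31.1, 38.9]
width: 0.0131
finger_force: 59.2
```

```bash
python3 - <<'E'
from h import *
o,p,M=tool();q=w2p(p)-[-.004,.12,.06];print(q,np.hypot(q[0],q[2]),np.degrees(np.arctan2(q[0],q[2])),o["wrist_force"],o["width"],o["finger_force"])
z=Rp.T@M[:,2];print("lean",np.degrees(np.arctan2(-z[0],-z[2])),o["qpos"])
im,d=grab_frame("wrist");cv2.imwrite("pics/w2.png",im);np.savez("w2.npz",**get_calibration("wrist"))
E
```

```text
[-0.0479 -0.0021  0.0738] 0.08800489230472522 -32.95205941299094 [ -6.3031 -31.1457  38.9478] 0.01307221659056241 59.22510087490082
lean -39.42818986918569 [ 0.1773  0.7025 -0.6756  2.1617 -1.3313  0.187   0.762 ]
```

View pics/w2.png

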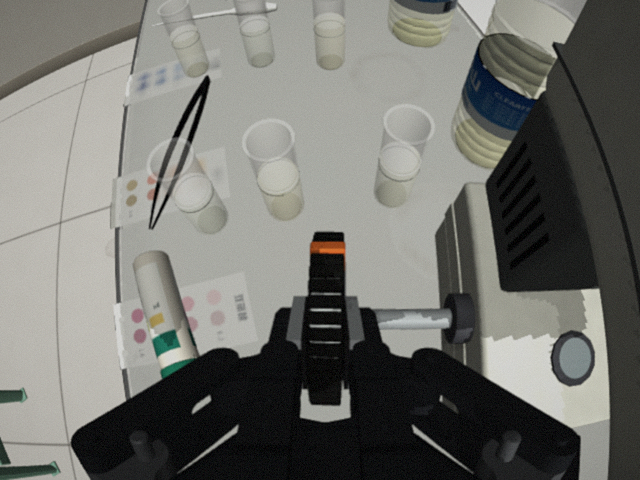

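The wrist view shows the wheel held and turned, with the mark at (327,248). Joint 6 has stopped near its limit, so I will release here.

>>> step_arm --pt "0 0 0 0 0 0" --pt "0 0 0 0 0 0" --pt "0 0 0 0 0 0" --jaw 0.6

```text
clock: 5.58
ee_pos: [0.4881, 0.2824, 0.1316]
orientation: [0.737, 0.585, 0.252, -0.225]
wrist_force: [0.3, -0.0, -0.2]
width: 0.052
finger_force: 0.0
```

```bash
python3 - <<'E'
from h import *
c=load("w2")
for p in[(327,243),(327,248),(327,253)]:print(p,mark(*p,c))
o,p,M=tool();q=w2p(p)-[-.004,.12,.06];print(p,q,np.hypot(q[0],q[2]),np.degrees(np.arctan2(q[0],q[2])),o["wrist_force"],o["width"],o["qpos"])
z=Rp.T@M;print("lean",np.degrees(np.arctan2(-z[0,2],-z[2,2])),z)
E
```

```text
(327, 243) (np.float64(0.0005432948971624517), array([0.0241, 0.0007, 0.0344]), np.float64(34.97568247381957))
(327, 248) (np.float64(0.0007035094335274585), array([0.0212, 0.0005, 0.0363]), np.float64(30.28905430713351))
(327, 253) (np.float64(0.0008527985367048803), array([0.0185, 0.0004, 0.0377]), np.float64(26.166868726978358))
[0.4881 0.2824 0.1316] [-0.0448  0.003   0.0716] 0.08439750167606011 -32.021098810685054 [ 0.2639 -0.0414 -0.1652] 0.051984163175878735 [ 0.1709  0.7085 -0.6787  2.1635 -1.3306  0.1871  0.7624]
lean -39.44659234334295 [[ 0.772   0.039   0.6345]
 [ 0.0065 -0.9986  0.0534]
 [ 0.6356 -0.0371 -0.7711]]
```

```bash
cat >> h.py <<'E'
def go(target,lean,dyaw=0,n=1):
    """lean deg about photometer y (tool top toward +px), dyaw deg about world z from photometer yaw"""
    from scipy.spatial.transform import Rotation as R
    o,p,M=tool(); base=np.array([[1,0,0],[0,-1,0],[0,0,-1.]])
    T=R.from_euler('z',dyaw,degrees=True).as_matrix()@Rp@R.from_euler('y',lean,degrees=True).as_matrix()@base
    rv=R.from_matrix(T@M.T).as_rotvec(degrees=True); d=np.array(target)-p
    print("shift",np.round(d,4),"rot",np.round(rv,2),np.linalg.norm(rv),"| per row",np.round(d/n,4),np.round(rv/n,2))
def rim(r,a): a=np.radians(a); return p2w(np.array([-.004,.12,.06])+r*np.array([np.sin(a),0,np.cos(a)]))
E
python3 - <<'E'
from h import *
go(rim(.15,-36),-36);go(rim(.15,12),12,n=6)
E
```

```text
shift [-0.008  -0.0428  0.0498] rot [-3.9  -1.25 -2.17] 4.632088356245878 | per row [-0.008  -0.0428  0.0498] [-3.9  -1.25 -2.17]
shift [0.0221 0.0727 0.0752] rot [-50.53  10.08  -1.13] 51.54267857205534 | per row [0.0037 0.0121 0.0125] [-8.42  1.68 -0.19]
```

>>> step_arm --pt "-0.004 -0.0214 0.0249 -1.95 -0.6 -1.1" --pt "-0.004 -0.0214 0.0249 -1.95 -0.6 -1.1" --pt "0.006 0.0231 0.0051 -9.29 2.42 0" --pt "0.006 0.0231 0.0051 -9.29 2.42 0" --pt "0.006 0.0231 0.0051 -9.29 2.42 0" --pt "0.006 0.0231 0.0051 -9.29 2.42 0" --pt "0.006 0.0231 0.0051 -9.29 2.42 0" --pt "0 0 0 0 0 0"

```text
clock: 6.58
ee_pos: [0.5014, 0.3455, 0.195]
orientation: [0.787, 0.616, -0.025, 0.002]
wrist_force: [-1.2, 0.1, -0.4]
width: 0.0513
finger_force: 0.0
```

```bash
python3 - <<'E'
from h import *
print(tool()[0]["qpos"],tool()[1]);go(rim(.092,12),12,n=4)
E
```

```text
[-0.863   0.6268  0.362   1.6546 -0.2449  0.9572 -0.6544] [0.5014 0.3455 0.195 ]
shift [ 0.0058 -0.002  -0.045 ] rot [-9.65  0.81 -0.55] 9.698613755340784 | per row [ 0.0014 -0.0005 -0.0112] [-2.41  0.2  -0.14]
```

>>> step_arm --pt "0.0058 0.009 0 -9.65 0.81 -0.55" --pt "0 -0.003 -0.015 0 0 0" --pt "0 -0.004 -0.015 0 0 0" --pt "0 -0.004 -0.015 0 0 0" --pt "0 0 0 0 0 0"

```text
clock: 7.2
ee_pos: [0.509, 0.334, 0.1499]
orientation: [0.791, 0.603, -0.083, 0.064]
wrist_force: [0.6, -0.3, 0.1]
width: 0.0511
finger_force: 0.0
```

>>> step_arm --pt "0 0 0 0 0 0" --pt "0 0 0 0 0 0" --pt "0 0 0 0 0 0" --pt "0 0 0 0 0 0" --jaw 0

```text
clock: 7.7
ee_pos: [0.506, 0.3377, 0.1518]
orientation: [0.79, 0.605, -0.084, 0.062]
wrist_force: [-10.5, 1.3, 8.0]
width: 0.0137
finger_force: 31.8
```

```bash
python3 - <<'E'
from h import *
o,p,M=tool();q=w2p(p)-[-.004,.12,.06];print(p,q,np.hypot(q[0],q[2]),np.degrees(np.arctan2(q[0],q[2])),o["wrist_force"],o["width"])
r=np.hypot(q[0],q[2]);a0=np.degrees(np.arctan2(q[0],q[2]))
go(rim(r,a0-7.5),a0-7.5);
for k in range(5): print(rim(r,a0-7.5*(k+1))-rim(r,a0-7.5*k))
E
```

```text
[0.506  0.3377 0.1518] [ 0.0132 -0.0003  0.0918] 0.09270634291754076 8.19176265353833 [-10.5259   1.2857   7.9717] 0.013691200810076772
shift [-0.0034 -0.0116  0.0009] rot [10.81 -3.08  0.49] 11.249123867030502 | per row [-0.0034 -0.0116  0.0009] [10.81 -3.08  0.49]
[-0.003  -0.0117  0.0009]
[-0.0031 -0.0117 -0.0006]
[-0.003  -0.0115 -0.0022]
[-0.0029 -0.0112 -0.0038]
[-0.0028 -0.0106 -0.0052]
```

>>> step_arm --pt "-0.003 -0.0117 0.0009 7.26 -1.9 0" --pt "-0.0031 -0.0117 -0.0006 7.26 -1.9 0" --pt "-0.003 -0.0115 -0.0022 7.26 -1.9 0" --pt "-0.0029 -0.0112 -0.0038 7.26 -1.9 0" --pt "0 0 0 0 0 0"

```text
clock: 8.32
ee_pos: [0.4936, 0.2891, 0.1455]
orientation: [0.785, 0.599, 0.123, -0.1]
wrist_force: [-12.4, -2.4, 7.7]
width: 0.0133
finger_force: 36.0
```

>>> step_arm --pt "0 0 0 0 0 0" --pt "0 0 0 0 0 0" --pt "0 0 0 0 0 0" --jaw 0.6

```text
clock: 8.7
ee_pos: [0.4977, 0.2905, 0.1456]
orientation: [0.785, 0.6, 0.125, -0.096]
wrist_force: [-0.1, -0.1, 0.6]
width: 0.0514
finger_force: 0.0
```

```bash
python3 - <<'E'
from h import *
o,p,M=tool();q=w2p(p)-[-.004,.12,.06];print(p,q,np.degrees(np.arctan2(q[0],q[2])))
im,d=grab_frame("wrist");c=get_calibration("wrist")
H=cv2.cvtColor(im,cv2.COLOR_BGR2HSV);m=cv2.inRange(H,(3,150,100),(20,255,255));m[:, :300]=0;m[:,360:]=0
n,l,s,ce=cv2.connectedComponentsWithStats(m)
for i in range(1,n):
    if s[i,4]>25: print(s[i],ce[i],mark(*ce[i],c))
cv2.imwrite("pics/w3.png",im)
go(rim(.16,-20),-20)
E
```

```text
[0.4977 0.2905 0.1456] [-0.0346 -0.0042  0.0856] -21.977956284062156
[300 282  33  17 527] [315.4345 289.7343] (np.float64(0.0017503201972831547), array([ 0.0018, -0.0005,  0.042 ]), np.float64(2.3985010287099375))
shift [-0.009  -0.0185  0.0648] rot [ 1.8  -0.58  0.58] 1.9764447631721929 | per row [-0.009  -0.0185  0.0648] [ 1.8  -0.58  0.58]
```

The mark is at 2.4° from the top, so the slider is free. Now to the tab: retract, then move round in front of the photometer.

```bash
python3 - <<'E'
from h import *
from scipy.spatial.transform import Rotation
print(p2w([-.2,.12,.21])-rim(.16,-20), p2w([-.19,0,.187])-p2w([-.2,.12,.21]), p2w([-.19,0,.187]))
go(p2w([-.19,0,.187]),-38)
E
```

```text
[-0.0356 -0.1367 -0.0004] [ 0.1186 -0.0206 -0.023 ] [0.5716 0.1147 0.187 ]
shift [ 0.074  -0.1758  0.0415] rot [19.19 -5.21  0.56] 19.893946658657164 | per row [ 0.074  -0.1758  0.0415] [19.19 -5.21  0.56]
```

>>> step_arm --pt "-0.0045 -0.009 0.033 0.9 -0.3 0.3" --pt "-0.0045 -0.009 0.033 0.9 -0.3 0.3" --pt "-0.01 -0.04 0 0 0 0" --pt "-0.01 -0.04 0 0 0 0" --pt "-0.01 -0.04 0 0 0 0" --pt "-0.006 -0.02 0 0 0 0" --pt "0 0 0 0 0 0" --jaw 0.6

```text
clock: 9.62
ee_pos: [0.4523, 0.1308, 0.2115]
orientation: [0.78, 0.601, 0.137, -0.106]
wrist_force: [0.7, 0.7, -0.9]
width: 0.0513
finger_force: 0.0
```

```bash
python3 - <<'E'
from h import *
print(tool()[0]["qpos"],w2p(tool()[1]));go(p2w([-.19,0,.187]),-38,n=4)
E
```

```text
[-0.1252  0.3516 -0.0212  2.1457 -0.5901  0.5854  0.0845] [-0.2045  0.1195  0.2115]
shift [ 0.1193 -0.0161 -0.0245] rot [17.44 -4.59  0.16] 18.030421797303898 | per row [ 0.0298 -0.004  -0.0061] [ 4.36 -1.15  0.04]
```

>>> step_arm --pt "0.03 -0.004 -0.006 4.36 -1.15 0" --pt "0.03 -0.004 -0.006 4.36 -1.15 0" --pt "0.03 -0.004 -0.006 4.36 -1.15 0" --pt "0.03 -0.004 -0.006 4.36 -1.15 0" --pt "0 0 0 0 0 0"

```text
clock: 10.25
ee_pos: [0.5743, 0.1153, 0.1858]
orientation: [0.749, 0.577, 0.258, -0.199]
wrist_force: [0.4, 0.2, 1.2]
width: 0.051
finger_force: 0.0
```

```bash
python3 - <<'E'
from h import *
print(tool()[0]["qpos"],w2p(tool()[1]));go(p2w([-.19,0,.187]),-38,n=1)
c=get_calibration("wrist");im,d=grab_frame("wrist");cv2.imwrite("pics/w4.png",im);np.savez("w4.npz",d=d,im=im,**c)
E
```

```text
[ 0.2246  0.5879 -0.2497  1.9605 -0.9179  0.6573  0.5274] [-0.1887 -0.0025  0.1858]
shift [-0.0027 -0.0006  0.0012] rot [-0.08 -0.02  0.16] 0.1818576732924267 | per row [-0.0027 -0.0006  0.0012] [-0.08 -0.02  0.16]
```

View pics/w4.png

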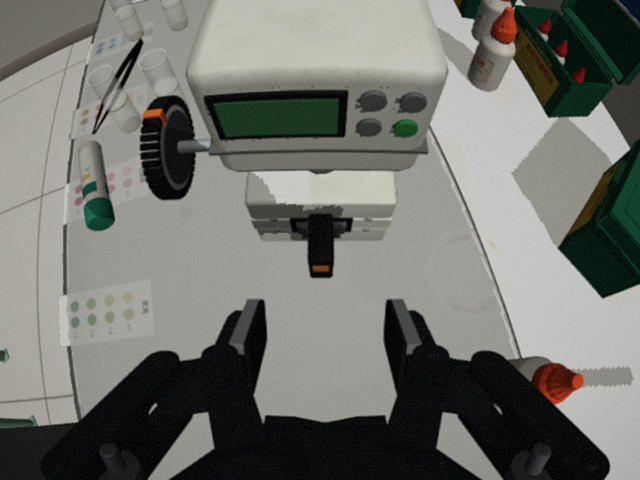

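The wrist view shows the tab at columns 307–333 (top about row 217, front face bottom about row 277) and the finger middle at about 325. The dropper bottle is at the lower right, (555,382).

```bash
python3 - <<'E'
from h import *
c=load("w4");d=c["d"];K=c["camera_matrix"];E=c["extrinsics"]
v,u=np.indices(d.shape);ax=(u-K[0,2])/K[0,0];ay=(v-K[1,2])/K[0,0];th=np.hypot(ax,ay)+1e-9
t=np.tan(th)*d/th;P=np.stack([ax*t,-ay*t,-d],-1)@E[:3,:3].T+E[:3,3];Q=(P-O)@Rp;Q[(d==0)|(th>1.3)]=np.nan
for p in[(320,222),(320,240),(320,268),(310,240),(330,240),(265,210),(380,210),(320,187),(560,385),(330,163)]:print(p,Q[p[1],p[0]],P[p[1],p[0]])
m=(Q[...,0]>-.115)&(Q[...,0]<-.072)&(abs(Q[...,1])<.03)&(Q[...,2]>.04)&(Q[...,2]<.1)
g=Q[m];print(len(g),g.min(0),g.max(0),np.percentile(g,[3,50,97],axis=0))
top=g[g[:,2]>.070];print("top",len(top),np.percentile(top,[3,50,97],axis=0))
# base top slab edges
m=(Q[...,2]>.072)&(Q[...,2]<.084)&(abs(Q[...,1])<.08)&(Q[...,0]>-.075)&(Q[...,0]<-.04);g=Q[m];print("base",len(g),np.percentile(g,[1,50,99],axis=0))
im=c["im"]
s=load("scene0");t2=load("side0")
print("tab orange lbl scene/wrist tri", w2p(tri(ray(s,240+348/5,125+495/5),wray(320,268,c))))
print("tab top front tri", w2p(tri(ray(s,240+343/5,125+463/5),wray(320,250,c))))
E
```

```text
(320, 222) [-0.0774  0.0007  0.0728] [0.5993 0.2238 0.0728]
(320, 240) [-0.089   0.0007  0.0713] [0.5964 0.2126 0.0713]
(320, 268) [-0.105   0.0008  0.0637] [0.5922 0.1972 0.0637]
(310, 240) [-0.0892  0.0069  0.0719] [0.5903 0.214  0.0719]
(330, 240) [-0.0899 -0.0055  0.0735] [0.6021 0.2102 0.0735]
(265, 210) [-0.0657  0.0375  0.0663] [0.5667 0.2444 0.0663]
(380, 210) [-0.0662 -0.0389  0.0667] [0.6405 0.2247 0.0667]
(320, 187) [-0.0544  0.0007  0.0765] [0.6051 0.2462 0.0765]
(560, 385) [-0.1884 -0.14    0.0937] [0.7075 0.081  0.0937]
(330, 163) [-0.0893 -0.0044  0.161 ] [0.6013 0.2111 0.161 ]
1741 [-0.1054 -0.0132  0.04  ] [-0.072   0.0141  0.0748] [[-0.1048 -0.0095  0.0442]
 [-0.0912  0.0007  0.0721]
 [-0.0732  0.0105  0.0737]]
top 1236 [[-0.1036 -0.0067  0.071 ]
 [-0.089   0.0007  0.0725]
 [-0.0733  0.0082  0.0738]]
base 5364 [[-0.0731 -0.0479  0.0723]
 [-0.0555  0.0007  0.0764]
 [-0.042   0.0488  0.0781]]
tab orange lbl scene/wrist tri [-0.105   0.      0.0626]
tab top front tri [-0.099   0.0003  0.0807]
```

```bash
python3 - <<'E'
from h import *
go(p2w([-.1258,.0007,.1056]),-38,n=6)
E
```

```text
shift [ 0.0143  0.0606 -0.0808] rot [-0.06 -0.06  0.02] 0.08967342425244615 | per row [ 0.0024  0.0101 -0.0135] [-0.01 -0.01  0.  ]
```

>>> step_arm --pt "0.0024 0.0101 -0.0135 0 0 0" --pt "0.0024 0.0101 -0.0135 0 0 0" --pt "0.0024 0.0101 -0.0135 0 0 0" --pt "0.0024 0.0101 -0.0135 0 0 0" --pt "0.0024 0.0101 -0.0135 0 0 0" --pt "0.0024 0.0101 -0.0135 0 0 0" --pt "0 0 0 0 0 0"

```text
clock: 11.18
ee_pos: [0.5861, 0.1777, 0.1052]
orientation: [0.748, 0.578, 0.257, -0.2]
wrist_force: [0.5, 0.3, 0.3]
width: 0.0513
finger_force: 0.0
```

```bash
python3 - <<'E'
from h import *
print(w2p(tool()[1]));go(p2w([-.1258,.0007,.1056]),-38,n=1)
c=get_calibration("wrist");im,d=grab_frame("wrist");cv2.imwrite("pics/w5.png",im);np.savez("w5.npz",d=d,im=im,**c)
E
```

```text
[-0.1254  0.0018  0.1052]
shift [ 0.001  -0.0007  0.0004] rot [-0.09 -0.09 -0.06] 0.14072219245788928 | per row [ 0.001  -0.0007  0.0004] [-0.09 -0.09 -0.06]
```

View pics/w5.png

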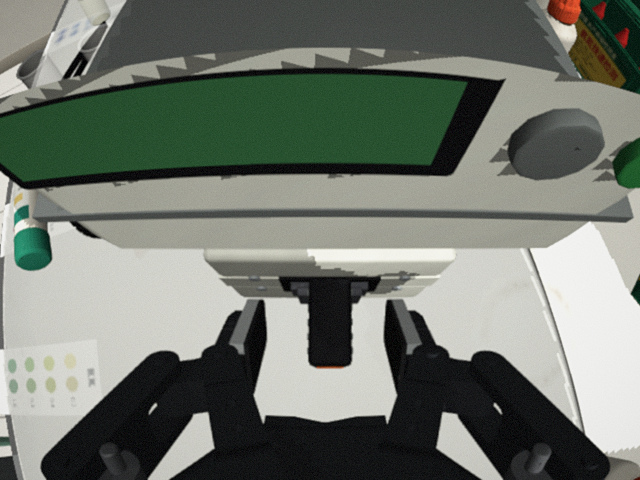

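The tab is at columns 308–351 (centre about 330) and the finger middle at 325, so I shift about 1.4 mm towards -y of the photometer and close gently.

>>> step_arm --pt "0.0014 -0.0004 0 0 0 0" --pt "0 0 0 0 0 0" --pt "0 0 0 0 0 0" --jaw 0.3 --grip_force 20

```text
clock: 11.6
ee_pos: [0.5883, 0.1761, 0.1068]
orientation: [0.748, 0.578, 0.258, -0.199]
wrist_force: [-0.1, -0.2, -0.5]
width: 0.0257
finger_force: 0.0
```

>>> step_arm --pt "0 0 0 0 0 0" --pt "0 0 0 0 0 0" --pt "0 0 0 0 0 0" --jaw 0.1

```text
clock: 11.98
ee_pos: [0.5881, 0.1762, 0.1067]
orientation: [0.748, 0.578, 0.258, -0.199]
wrist_force: [-1.3, -2.1, 6.1]
width: 0.0155
finger_force: 26.9
```

```bash
python3 - <<'E'
from h import *
o,p,M=tool();print(w2p(p),Rp.T@o["wrist_force"],Rp.T@o["ft_torque"],o["width"],o["finger_force"]);go(p2w([-.1258,.0007,.1056]),-38,n=1)
E
```

```text
[-0.1263 -0.0005  0.1067] [-2.3715  0.7192  6.0999] [0.1732 0.4366 0.1099] 0.015518982167483264 26.865391731262207
shift [-0.001   0.0008 -0.0011] rot [-0.04  0.05  0.01] 0.061156874411223874 | per row [-0.001   0.0008 -0.0011] [-0.04  0.05  0.01]
```

>>> step_arm --pt "0 0 0 0 0 0" --pt "0 0 0 0 0 0" --pt "-0.0005 -0.0019 0 0 0 0" --pt "-0.0005 -0.0019 0 0 0 0" --pt "-0.0005 -0.0019 0 0 0 0" --jaw 0 --grip_force 60

```text
clock: 12.6
ee_pos: [0.5865, 0.1712, 0.1066]
orientation: [0.748, 0.578, 0.258, -0.2]
wrist_force: [0.4, 2.8, 2.7]
width: 0.0152
finger_force: 60.7
```

```bash
python3 - <<'E'
from h import *
o,p,M=tool();print(w2p(p),Rp.T@o["wrist_force"],Rp.T@o["ft_torque"],o["width"],o["finger_force"]);print(Rp.T@M)
E
```

```text
[-0.1316 -0.0002  0.1066] [2.7785 0.2632 2.7094] [-0.0334 -0.3337  0.0497] 0.01522521603479298 60.7234525680542
[[ 0.787   0.0007  0.617 ]
 [ 0.0007 -1.      0.0004]
 [ 0.617   0.0001 -0.787 ]]
```

>>> step_arm --pt "-0.0013 -0.0048 0.0003 0 0 0" --pt "-0.0013 -0.0048 0.0002 0 0 0" --pt "-0.0013 -0.0048 0 0 0 0" --pt "-0.0013 -0.0048 0 0 0 0" --pt "-0.0013 -0.0048 0 0 0 0" --pt "-0.0013 -0.0048 0 0 0 0"

```text
clock: 13.35
ee_pos: [0.5786, 0.1413, 0.1067]
orientation: [0.748, 0.578, 0.258, -0.199]
wrist_force: [0.3, 1.9, 0.9]
width: 0.015
finger_force: 60.7
```

```bash
python3 - <<'E'
from h import *
o,p,M=tool();print(w2p(p),Rp.T@o["wrist_force"],Rp.T@o["ft_torque"],o["width"],o["finger_force"]);print(Rp.T@M)
E
```

```text
[-0.1625 -0.0001  0.1067] [1.876  0.1384 0.9083] [-0.0105  0.412  -0.0222] 0.01499556326064267 60.66582798957825
[[ 0.7878 -0.0004  0.6159]
 [-0.0002 -1.     -0.0003]
 [ 0.6159  0.0001 -0.7878]]
```

>>> step_arm --pt "-0.0016 -0.0062 0 0 0 0" --pt "-0.0016 -0.0062 0 0 0 0" --pt "-0.0016 -0.0062 0 0 0 0" --pt "-0.0016 -0.0062 0 0 0 0" --pt "-0.0016 -0.0062 0 0 0 0" --pt "-0.0016 -0.0062 0 0 0 0" --pt "-0.0016 -0.0062 0 0 0 0" --pt "-0.0016 -0.0062 0 0 0 0" --pt "-0.0016 -0.0062 0 0 0 0" --pt "-0.0016 -0.0062 0 0 0 0"

```text
clock: 14.6
ee_pos: [0.5626, 0.0794, 0.1068]
orientation: [0.748, 0.578, 0.258, -0.199]
wrist_force: [-0.2, 0.9, -1.6]
width: 0.0148
finger_force: 60.6
```

>>> step_arm --pt "-0.003 -0.01 0 0 0 0" --pt "0 0 0 0 0 0" --pt "0 0 0 0 0 0"

```text
clock: 14.98
ee_pos: [0.5598, 0.07, 0.107]
orientation: [0.748, 0.578, 0.258, -0.199]
wrist_force: [1.0, 0.7, -1.9]
width: 0.0154
finger_force: 60.6
```

```bash
python3 - <<'E'
from h import *
o,p,M=tool();print(p,w2p(p),Rp.T@o["wrist_force"],o["width"],o["finger_force"],o["qpos"]);print(Rp.T@M)
c=get_calibration("wrist");im,d=grab_frame("wrist");cv2.imwrite("pics/w6.png",im);np.savez("w6.npz",d=d,im=im,**c)
K=c["camera_matrix"];E=c["extrinsics"]
v,u=np.indices(d.shape);ax=(u-K[0,2])/K[0,0];ay=(v-K[1,2])/K[0,0];th=np.hypot(ax,ay)+1e-9
t=np.tan(th)*d/th;P=np.stack([ax*t,-ay*t,-d],-1)@E[:3,:3].T+E[:3,3];Q=(P-O)@Rp;Q[(d==0)|(th>1.3)]=np.nan
m=(abs(Q[...,1])<.015)&(Q[...,2]>.035)&(Q[...,2]<.065)&(Q[...,0]>-.165)&(Q[...,0]<-.06)
g=Q[m];print(len(g))
for a in np.arange(-.165,-.06,.01):
    h=g[(g[:,0]>a)&(g[:,0]<a+.01)];
    if len(h)>5: print(round(a,3),len(h),np.median(h[:,2]),np.percentile(h[:,1],[2,98]))
E
```

```text
[0.5598 0.07   0.107 ] [-0.2363  0.0002  0.107 ] [ 0.9459 -0.7814 -1.8902] 0.01538173972636712 60.57879567146301 [ 0.3563  0.7208 -0.3217  2.0294 -0.9914  0.5429  0.7622]
[[ 0.7874 -0.0001  0.6164]
 [ 0.0001 -1.     -0.0002]
 [ 0.6164  0.0002 -0.7874]]
8541
-0.165 1337 0.0488938509242694 [-0.0143  0.0144]
-0.155 1229 0.04901686913062403 [-0.0144  0.0145]
-0.145 1182 0.04890933700744261 [-0.0145  0.0144]
-0.135 941 0.0489147426811056 [-0.0144  0.0143]
-0.125 732 0.042807998250672136 [-0.0142  0.0144]
-0.115 893 0.04279878404106455 [-0.0144  0.0144]
-0.105 1096 0.04832410594551728 [-0.0144  0.0144]
-0.075 1031 0.056890986329889925 [-0.0145  0.0143]
-0.065 100 0.035515231173896364 [-0.0141  0.0146]
```

View pics/w6.png

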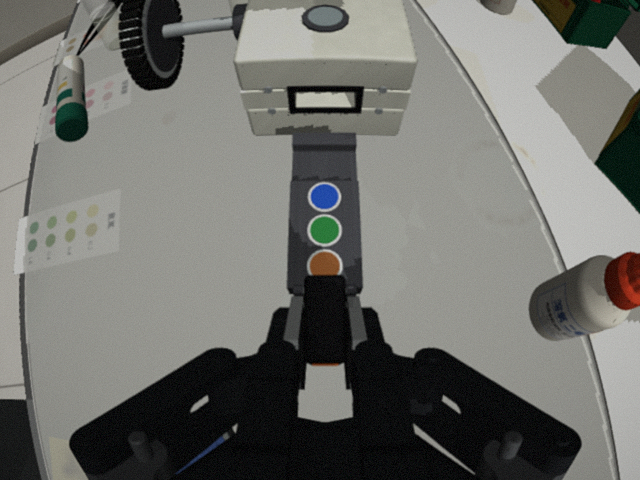

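The slider is out and level: its three glasses are visible at (324,197), (324,230) and (324,263), with its end clear of the channel at (323,140). Next: raise it slightly, turn 28° and carry it to the tray.

```bash
python3 - <<'E'
from h import *
go([.498,-.083,.12],-38,28.2,n=18)
E
```

```text
shift [-0.0618 -0.1531  0.0131] rot [-0.06  0.01 28.19] 28.18710715896047 | per row [-0.0034 -0.0085  0.0007] [-0.    0.    1.57]
```

>>> step_arm --pt "-0.0015 -0.004 0.001 0 0 0.5" --pt "-0.0034 -0.0085 0.002 0 0 1.4" --pt "-0.0034 -0.0085 0.002 0 0 1.4" --pt "-0.0034 -0.0085 0.002 0 0 1.4" --pt "-0.0034 -0.0085 0.002 0 0 1.4" --pt "-0.0034 -0.0085 0.002 0 0 1.5" --pt "-0.0034 -0.0085 0.001 0 0 1.6" --pt "-0.0034 -0.0085 0.001 0 0 1.6" --pt "-0.0034 -0.0085 0 0 0 1.6" --pt "-0.0034 -0.0085 0 0 0 1.6"

```text
clock: 16.27
ee_pos: [0.5274, -0.0112, 0.1198]
orientation: [0.671, 0.666, 0.232, -0.229]
wrist_force: [-0.5, -0.6, -1.7]
width: 0.0151
finger_force: 60.5
```

```bash
python3 - <<'E'
from h import *
o,p,M=tool();print(o["qpos"],o["width"]);go([.498,-.083,.115],-38,28.2,n=9)
E
```

```text
[ 0.4431  0.7171 -0.2247  1.9347 -0.7035  0.8205  0.8216] 0.015124329520925467
shift [-0.0294 -0.0718 -0.0048] rot [-0.04  0.01 14.1 ] 14.098727944911552 | per row [-0.0033 -0.008  -0.0005] [-0.    0.    1.57]
```

>>> step_arm --pt "-0.0033 -0.008 -0.0005 0 0 1.57" --pt "-0.0033 -0.008 -0.0005 0 0 1.57" --pt "-0.0033 -0.008 -0.0005 0 0 1.57" --pt "-0.0033 -0.008 -0.0005 0 0 1.57" --pt "-0.0033 -0.008 -0.0005 0 0 1.57" --pt "-0.0033 -0.008 -0.0005 0 0 1.57" --pt "-0.0033 -0.008 -0.0005 0 0 1.57" --pt "-0.0033 -0.008 -0.0005 0 0 1.57" --pt "-0.0033 -0.008 -0.0005 0 0 1.57" --pt "0 0 0 0 0 0"

```text
clock: 17.52
ee_pos: [0.4979, -0.0834, 0.1152]
orientation: [0.585, 0.743, 0.202, -0.256]
wrist_force: [0.2, 0.2, -1.8]
width: 0.0152
finger_force: 60.5
```

```bash
python3 - <<'E'
from h import *
o,p,M=tool();go([.498,-.083,.083],-38,28.2)
c=get_calibration("wrist");im,d=grab_frame("wrist");cv2.imwrite("pics/w7.png",im)
a=np.radians(103.6);tx=np.array([np.cos(a),np.sin(a),0]);ty=np.array([-tx[1],tx[0],0]);C=np.array([.4784,-.0006,0])
K=c["camera_matrix"];E=c["extrinsics"]
v,u=np.indices(d.shape);ax=(u-K[0,2])/K[0,0];ay=(v-K[1,2])/K[0,0];th=np.hypot(ax,ay)+1e-9
t=np.tan(th)*d/th;P=np.stack([ax*t,-ay*t,-d],-1)@E[:3,:3].T+E[:3,3]
Q=np.stack([(P-C)@tx,(P-C)@ty,P[...,2]],-1);Q[(d==0)|(th>1.3)]=np.nan
b=im.astype(int);blue=(b[...,0]>b[...,2]+30)&(Q[...,2]<.016)&(Q[...,2]>0)&(abs(Q[...,0])<.12)&(abs(Q[...,1])<.08)
g=Q[blue];print("foam",len(g),np.percentile(g,[1,50,99],axis=0))
m=(Q[...,2]>.045)&(Q[...,2]<.075)&(abs(Q[...,1])<.03)&(Q[...,0]>-.03)&(Q[...,0]<.07);g=Q[m];print("bar",len(g),np.percentile(g,[1,50,99],axis=0))
for s in np.arange(-.03,.06,.01):
    h=g[(g[:,0]>s)&(g[:,0]<s+.01)]
    if len(h)>9: print(round(s,3),np.median(h[:,2]),np.percentile(h[:,1],[2,98]))
E
```

```text
shift [ 0.0001  0.0004 -0.0322] rot [-0.02 -0.    0.1 ] 0.10018137745769325 | per row [ 0.0001  0.0004 -0.0322] [-0.02 -0.    0.1 ]
foam 11338 [[-0.0755 -0.0379  0.0071]
 [ 0.0027  0.0132  0.0086]
 [ 0.0723  0.0431  0.0101]]
bar 10334 [[-0.0283 -0.0152  0.0501]
 [ 0.0087  0.0014  0.0569]
 [ 0.0541  0.0181  0.0589]]
-0.03 0.05711843636463368 [-0.0152  0.018 ]
-0.02 0.05720194786190974 [-0.015   0.0178]
-0.01 0.05719797537112459 [-0.0148  0.0177]
0.0 0.05711433125333129 [-0.0148  0.0179]
0.01 0.05721192631358449 [-0.015   0.0174]
0.02 0.056847991750581084 [-0.015   0.0177]
0.03 0.05100165325115828 [-0.0148  0.0176]
0.04 0.05164197826057412 [-0.0147  0.0179]
0.05 0.05689393498779913 [-0.0147  0.0173]
```

View pics/w7.png

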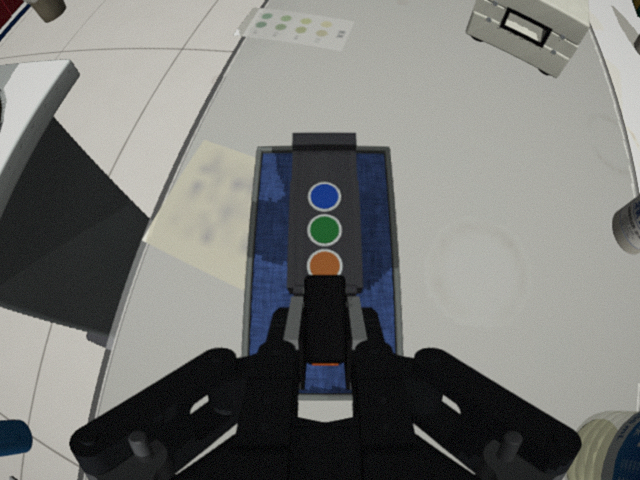

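The slider is aligned over the tray: the foam spans columns 250–395 and the bar's end is at (323,140). About 34.5 mm is left to descend.

>>> step_arm --pt "0 0 -0.006 0 0 0" --pt "0 0 -0.007 0 0 0" --pt "0 0 -0.007 0 0 0" --pt "0 0 -0.006 0 0 0" --pt "0 0 -0.004 0 0 0" --pt "0 0 -0.002 0 0 0" --pt "0 0 -0.001 0 0 0" --pt "0 0 0 0 0 0"

```text
clock: 18.58
ee_pos: [0.498, -0.0827, 0.0824]
orientation: [0.585, 0.743, 0.202, -0.256]
wrist_force: [0.7, 0.6, -1.3]
width: 0.015
finger_force: 60.5
```

>>> step_arm --pt "0 0 -0.0008 0 0 0" --pt "0 0 -0.0008 0 0 0" --pt "0 0 0 0 0 0"

```text
clock: 18.95
ee_pos: [0.498, -0.0827, 0.0808]
orientation: [0.585, 0.743, 0.202, -0.256]
wrist_force: [-0.3, 0.1, -0.1]
width: 0.0151
finger_force: 60.7
```

>>> step_arm --pt "0 0 -0.0005 0 0 0" --pt "0 0 0 0 0 0"

```text
clock: 19.2
ee_pos: [0.498, -0.0827, 0.0807]
orientation: [0.585, 0.743, 0.202, -0.256]
wrist_force: [-1.7, -1.5, 5.2]
width: 0.0144
finger_force: 61.4
```

Contact is made, so I release in stages and back off along the tool axis.

>>> step_arm --pt "0 0 0 0 0 0" --pt "0 0 0 0 0 0" --grip_force 20

```text
clock: 19.45
ee_pos: [0.498, -0.0827, 0.0807]
orientation: [0.585, 0.743, 0.202, -0.256]
wrist_force: [-0.6, -1.7, 5.5]
width: 0.0151
finger_force: 61.4
```

>>> step_arm --pt "0 0 0 0 0 0" --pt "0 0 0 0 0 0" --pt "0 0 0 0 0 0" --pt "0 0 0 0 0 0" --jaw 0.45

```text
clock: 19.95
ee_pos: [0.4979, -0.0826, 0.0802]
orientation: [0.585, 0.743, 0.202, -0.256]
wrist_force: [-0.7, 0.1, -0.3]
width: 0.0382
finger_force: 0.0
```

>>> step_arm --pt "0.0015 -0.006 0.008 0 0 0" --pt "0.003 -0.012 0.016 0 0 0" --pt "0.003 -0.012 0.016 0 0 0" --pt "0.003 -0.012 0.016 0 0 0" --pt "0.003 -0.012 0.016 0 0 0" --pt "0.003 -0.012 0.016 0 0 0" --pt "0 0 0 0 0 0" --pt "0 0 0 0 0 0"

```text
clock: 20.95
ee_pos: [0.5142, -0.1483, 0.168]
orientation: [0.585, 0.743, 0.202, -0.256]
wrist_force: [-0.0, 0.1, -0.3]
width: 0.0381
finger_force: 0.0
```

```bash
python3 - <<'E'
from h import *
c=get_calibration("wrist");im,d=grab_frame("wrist");cv2.imwrite("pics/w8.png",im)
a=np.radians(103.6);tx=np.array([np.cos(a),np.sin(a),0]);ty=np.array([-tx[1],tx[0],0]);C=np.array([.4784,-.0006,0])
K=c["camera_matrix"];E=c["extrinsics"]
v,u=np.indices(d.shape);ax=(u-K[0,2])/K[0,0];ay=(v-K[1,2])/K[0,0];th=np.hypot(ax,ay)+1e-9
t=np.tan(th)*d/th;P=np.stack([ax*t,-ay*t,-d],-1)@E[:3,:3].T+E[:3,3]
Q=np.stack([(P-C)@tx,(P-C)@ty,P[...,2]],-1);Q[(d==0)|(th>1.3)]=np.nan
g=Q[(Q[...,2]>.018)&(Q[...,2]<.03)&(abs(Q[...,1])<.03)&(Q[...,0]>-.03)&(Q[...,0]<.07)]
A=np.c_[g[:,:2],np.ones(len(g))];print(np.percentile(g,[1,50,99],axis=0),np.linalg.lstsq(A,g[:,2],rcond=None)[0])
E
```

```text
[[-0.0281 -0.0157  0.0186]
 [ 0.0046  0.0011  0.0227]
 [ 0.0554  0.0177  0.0249]] [-0.0144  0.0017  0.0228]
```

View pics/w8.png

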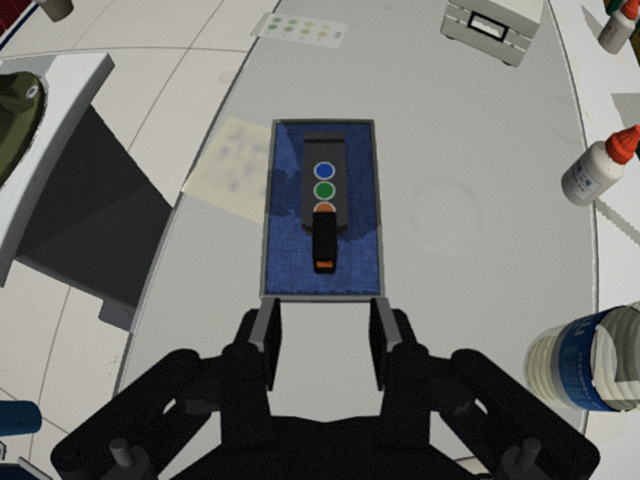

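The slider lies flat inside the foam bed, with its bar at (325,180) and tab at (325,245), and the gripper is clear of it. Bar top is 22.8 mm against an expected 24 mm less the 1 mm camera bias. Handing in.

```bash
python3 -c "
from h import *
print(sign_off())"
```

```text
the job is handed in; nothing more can be done
None
```

The handwheel's orange mark was turned to within about 2° of the top, the slider was drawn out straight and level, and it now lies released and flat in the blue tray; the job is handed in at about 21 s, with no verdict shown.

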